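# Fit a connecting rod to its piston with the wrist pin

## Task

Fit the connecting rod to the piston that is clamped on its side in the assembly fixture: slide the rod's small end between the piston's two pin bosses until its eye lines up with the bores and its big end lies on the rest block. Then put the slimmer of the two wrist pins down through boss, rod eye and boss until it is fully home, flush with the upper boss. Leave the thicker pin, the caliper and the tin dish where they are.

Things in the scene. Friction and masses are not known exactly. Their poses are not given: they have to be found in the camera images.
- fixture: Aluminium base plate, 264 x 116 x 12 mm, fixed on the bench, with an aluminium piston (90 mm across, axis level along x at height 60 mm, open end to +x) clamped on its side at one end and a dark rest block at the other. Origin on the bench under the axis of the piston's pin bores; x is level, from the piston to the rest block; z up. Plate from x = -60 to 204 mm.
- bore_mouth (a point): Centre of the upper bore's mouth, on top of the upper pin boss, 92 mm above the bench; axes as the fixture's. Two round bosses (42 mm) with upright 24 mm through bores: upper at height 75 to 92 mm, lower at 28 to 45 mm; the gap between takes the rod's small end. The crown inside, at x = -21.5, stops it 1.5 mm too deep. Skirts at y = 38 to 45 mm either side, from x = -23 to 31, height 34 to 86.
- pin_seat (a point): Point on the bore axis 28 mm above the bench, on the pad that closes the lower bore: here stands the foot of the fitted pin, its top then flush with bore_mouth, 64 mm higher. Axes as the fixture's.
- guide_gap (a point): Midway between the tops of two upright guide dowels (12 mm thick, 50 mm high, at fixture x = 46, y = +28 and -28 mm; 44 mm clear between them). The rod's small end slides between them along the fixture's x towards the piston.
- rest_top (a point): Centre of the rest block's flat top (44 mm along x, 64 mm along y), 45 mm above the bench, level with the inner face of the lower boss: the fitted rod lies level on both, its underside at 45 mm, its big eye near this point, 150 mm from the bore axis.
- clamp_bar (a point): Top middle of the steel hold-down bar over the piston's crown (18 mm along x, 116 mm along y), 114.5 mm above the bench, 38 mm behind the bore axis; nuts at its ends reach 121 mm.
- con_rod: Steel connecting rod lying flat, 212 mm long, 26 mm thick at its ends, about 0.4 kg. Origin halfway between the eyes, on the underside; x along the rod to the big end. Straight beam, 24 mm wide (y), 18 mm thick (4 to 22 mm above the underside), from x = -55 to 30: grip it across y; the rod balances near x = +25, so grip it firmly at about x = +17 or the big end sags.
- small_eye (a point): Centre of the rod's small eye (24 mm bore, bronze bushed), 75 mm from the rod's origin, mid-thickness (13 mm above the underside). The small end is 40 mm round, 26 mm thick. When fitted it lies on the bore axis, 58 mm above the bench.
- big_eye (a point): Centre of the rod's big eye (54 mm bore), mid-thickness. The big end is 72 mm round and 83 mm wide over the bolt bosses; bolt heads at its far end.
- wrist_pin: The slimmer wrist pin: plain steel tube, 22 mm diameter, 64 mm long, both ends tapered over 4 mm; stands upright on the bench. Origin at the centre of its foot, z along the pin.
- wrist_pin_mid (a point): Centre of the slimmer pin, halfway along its axis (32 mm from either end).
- thick_pin: A thicker wrist pin of another engine: 28 mm diameter, 80 mm long, standing upright; does not fit and is not to be moved. Origin at the centre of its foot.
- caliper: Dial caliper, 230 x 69 x 18 mm, lying on the bench. Not to be moved.
- dish: Shallow tin dish, 77 mm across, 16 mm high. Not to be moved.

How it is judged:
On the way, in this order (a step that is already met when the one before it is completed fails the run):
1. the rod's small end is between the pin bosses with its eye over the bore, within 8 mm (horizontal distance between small_eye and pin_seat below 0.008 m and z of small_eye in the frame of pin_seat between 0.026 and 0.037 m), for 0.2 s.
2. the slimmer pin is through the upper boss and in the rod's eye (horizontal distance between wrist_pin_mid and pin_seat below 0.004 m and z of wrist_pin_mid in the frame of pin_seat below 0.07 m and horizontal distance between small_eye and pin_seat below 0.006 m), for 0.1 s.
At the end, for the whole second after the job is handed in: Slimmer pin upright (0.08 rad) in the bores, within 3 mm of their axis and home within 4 mm (flush with the upper boss); the rod's small eye round it between the bosses, within 4 mm; the rod lying flat (0.06 rad) on the fixture; all released and at rest (horizontal distance between wrist_pin_mid and pin_seat below 0.003 m and z of wrist_pin_mid in the frame of pin_seat between 0.028 and 0.036 m and angle between the z axis of wrist_pin and the z axis of fixture, either way round below 0.08 rad and horizontal distance between small_eye and pin_seat below 0.004 m and z of small_eye in the frame of pin_seat between 0.026 and 0.036 m and angle between the z axis of con_rod and the z axis of fixture, either way round below 0.06 rad and contact force between con_rod and fixture above 0.3 N and linear speed of each of con_rod, wrist_pin below 0.02 m/s); the robot touches nothing.
It fails at once if the thicker pin is knocked or moved more than 30 mm (distance of thick_pin from where it was at the start of the episode above 0.03 m).
It fails at once if the caliper is moved more than 30 mm (distance of caliper from where it was at the start of the episode above 0.03 m).
It fails at once if the dish is moved more than 30 mm (distance of dish from where it was at the start of the episode above 0.03 m).
It also fails if it takes over 67 s, if anything falls off the work surface, if the arm or the gripper's body presses on something with over 40 N, if the wrist force passes 120 N, or if a joint passes its speed limit or range.

## Robot

A 6-joint arm with a two-finger parallel gripper is mounted at the origin on a cart in front of the work surface, level with it; the furniture and walls round the work are solid. World frame = base frame: x ahead of the robot, y to its left, z up, the work surface at z = 0. Lengths are in m, angles in rad, forces in N, time in s.
With the tool pointing down it reaches from about 0.4 to 0.825 m from the base axis. Payload 7 kg.
Tool frame: the origin (TCP) lies at the very end of the fingers, on their centre line; the grasp point (between the pads) lies 19 mm behind it; z points along the fingers, y is the line along which they close (so a half turn about z gives the same grasp; the last joint's range is limited). The gripper opens to 88 mm and grips with 3 to 60 N. Pads are 19 mm wide; open, the fingers measure 130 mm over their backs; the gripper's body (78 mm by 193 mm) begins 47 mm behind the grasp point.
Start: joints at [1.498, 0.359, 0.012, 0, -1.224, -0.288], TCP at [0.238, 0.632, 0.227] pointing down, gripper open.
Joint ranges: [-3.07, 3.07], [-1.43, 2.12], [-1.02, 1.25], [-3.03, 1.67], [-3.05, -0], [-3.03, 3.03]. Speed limits (rad/s): [2.39, 2.39, 3.01, 3.14, 3.14, 3.14].

## Interface

Orientations are given as [roll, pitch, yaw] about the fixed x, y, z axes, in that order (R = Rz(yaw) Ry(pitch) Rx(roll)).
In Python, from station import * gives the robot as it stands.
- The arm moves only by the tool servo_tool, never from a script. Its argument "moves" is a list of rows, each an object of numbers: "jaw": the opening, from 0 (shut) to 1 (fully open); "dx", "dy", "dz": the shift along the world's x, y, z in m; "roll": the turn about the world's z in degrees. A call has exactly 10 rows; each row shifts and turns the commanded pose from where the row before left it; what a row does not reach is not made up. A row lasts 1/8 s, in which the tool goes at most 62.5 mm and 10.7 degrees, less where a joint would pass 70% of its speed; a pose out of reach is approached as far as the arm can. A call with a gripper value outside its range is refused whole. The fingers move at their own pace and stop on an object; "newtons" is the grip in N (left out, the last holds). Time passes only in rows, so rows that do not move let the fingers close, or fill a call up. It gives the time, the measured TCP pose, the force, the opening and the grip force at its end, in the units of the state.
- get_state(): the state, without advancing time (a new reading comes with each control period).
- grab_frame(name): name is "side" or "top" or "wrist"; returns (picture, depth): 420x560x3 uint8, red, green, blue; 420x560 float32, m along the optical axis (not along the pixel's ray), 0 where there is no reading.
- calibration(name): a dict with "intrinsics" (3x3 intrinsics, pixels), "k1" (the pictures are not rectified: a ray, as slopes to the right and down, at radius r is drawn at 1 + k1 r^2 times it, then the intrinsics apply), "R" (3x3) and "t" (3): a world point X has camera coordinates R X + t. Camera axes: x right, y down, z forward; pixel columns grow to the right and rows downward; lengths in m; the calibration is good to about 2 mm. A picture is of the moment at which its call begins: read the wrist's pose just before it. calibration takes no time and is no camera call; for the wrist camera it gives the pose at the moment of the call.
- job_done(): hands the job in; it is judged then, once.
The state is a dict: "t": time; "q": joint angles; "qd": joint speeds; "joint_efforts": joint torques, N m; "eef_pos": TCP position; "ee_rot": TCP orientation; "force": force on the tool from outside, world axes, zero at the start; "moment": the same for the moment, N m; "width": finger opening in m; "gripper_force": force on a finger pad.
Only numpy, scipy, OpenCV 4.12 (cv2) and the standard library are available. Lean on these libraries where they do the work, as an engineer would, in place of code of your own. Each camera call takes 0.05 s, during which the arm holds its last target. There are 200 camera calls.

## Working session

There is one attempt and no reset: what is moved stays moved. The work goes in short steps, Python scripts to look and compute and a tool call to move; the robot and the scene stay as the last step left them, time stands still between calls to the robot, and variables do not carry over. Pictures are saved under pics/ and viewed, at most 10 in all, crops included, and the job is handed in when it is done.

Besides the shell and the picture viewer there is one more tool, called after "Call:" in YAML: its name, and indented under it one key for each argument. servo_tool: Moves the arm, as the interface text tells. Its arguments: {"type":"object","properties":{"moves":{"type":"array","items":{"type":"object","properties":{"jaw":{"type":"number"},"dx":{"type":"number"},"dy":{"type":"number"},"dz":{"type":"number"},"roll":{"type":"number"}}}},"newtons":{"type":"number"}},"required":["moves"]}

```bash
mkdir -p pics
cat > h.py <<'E'
from station import *
import numpy as np, cv2
def pts(name):
    c=calibration(name); im,d=grab_frame(name); K=np.array(c["intrinsics"]);R=np.array(c["R"]);t=np.array(c["t"])
    v,u=np.mgrid[0:420,0:560]; a=rays(c,np.stack([u,v],-1).reshape(-1,2)).reshape(420,560,2)
    X=np.dstack([a[...,0]*d,a[...,1]*d,d]); W=(X-t)@R; W[d==0]=np.nan
    return im,d,W,c
def rays(c,p):
    K=np.array(c["intrinsics"]); 
    return cv2.undistortPoints(np.asarray(p,np.float64).reshape(-1,1,2),K,np.array([c["k1"],0,0,0,0.])).reshape(-1,2)
def plane(c,p,z):
    r=rays(c,p); R=np.array(c["R"]);t=np.array(c["t"]); o=-R.T@t
    D=np.c_[r,np.ones(len(r))]@R; s=(z-o[2])/D[:,2]; return o+D*s[:,None]
E
python3 - <<'E'
from h import *
for n in("top","side"):
    im,d,W,c=pts(n); cv2.imwrite(f"pics/{n}0.png",im[...,::-1]); np.savez(f"{n}0.npz",im=im,d=d,W=W)
    print(n,-np.array(c["R"]).T@np.array(c["t"]),c["intrinsics"][0][0],c["k1"],(d>0).mean())
print(get_state())
E
```

```text
top [0.28577216 0.13491063 1.15403566] 419.8931882558063 -0.08039479535090262 0.9960714285714286
side [ 0.90206709 -0.76716252  0.53109487] 384.10588352189944 0.027697472504470848 0.9959056122448979
{'t': 0.1, 'q': array([ 1.49807167e+00,  3.59327725e-01,  1.11529143e-02, -2.92290884e-04,
       -1.22409600e+00, -2.88120873e-01]), 'qd': array([ 0.00109753, -0.00180919,  0.00204004,  0.00105831, -0.00135692,
        0.00016006]), 'joint_efforts': array([-2.03679003e-03, -5.84160805e+01,  2.93752563e+01,  7.01555505e+00,
        1.01738196e-02, -5.52959568e-05]), 'eef_pos': array([0.238183  , 0.63111739, 0.2257123 ]), 'ee_rot': array([ 3.14010087e+00, -1.55551749e-04, -3.60944938e-01]), 'force': array([ 2.40538451e-04,  2.57827494e-01, -4.78879884e-01]), 'moment': array([-0.0176036 , -0.04081441, -0.02561801]), 'gripper_force': 0.0, 'width': 0.08751602964027817}
```

View pics/top0.png

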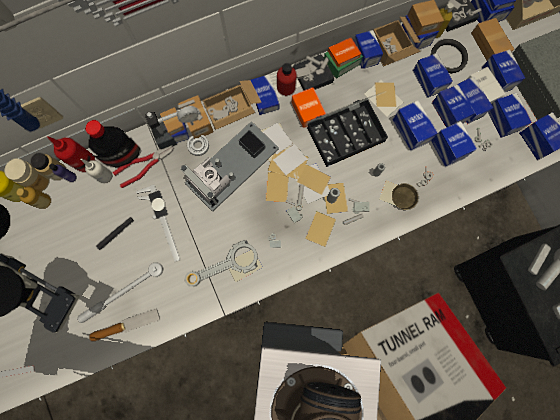

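View pics/side0.png

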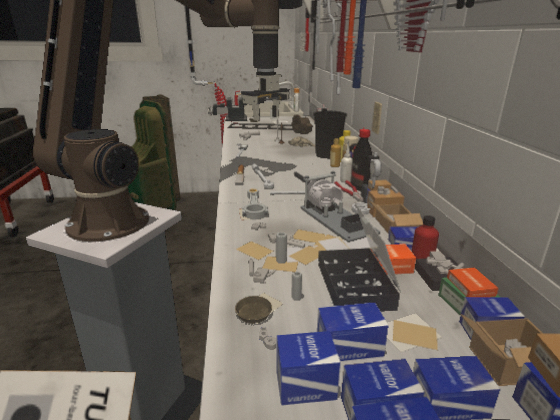

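The top view shows the rod from small eye (193,279) to big eye (242,257). The piston is at about (210,177), with the rest block at (252,141). The pins stand at about (333,195) and (376,169), and the dish is at (404,196). Next I'll measure these with depth and an enlarged crop.

Run:
```python
from h import *
c=calibration("top"); z=np.load("top0.npz"); im,W=z["im"],z["W"]
def show(n,p): print(n,np.round(W[p[1],p[0]],3))
for n,p in dict(smalleye=(193,279),rodbeam=(212,270),bigrim=(236,243),bench=(220,290),crown=(210,172),rest=(252,141),plate=(235,165),pinA=(333,190),pinB=(377,167),dish=(404,196)).items(): show(n,p)
def comp(mask,box):
    m=np.zeros(mask.shape,np.uint8); x0,y0,x1,y1=box; m[y0:y1,x0:x1]=mask[y0:y1,x0:x1]
    k,l,s,_=cv2.connectedComponentsWithStats(m); i=1+np.argmax(s[1:,4]); return l==i
Z=W[...,2]
for n,box,lo,hi in [("pinA",(315,175,350,210),.05,.1),("pinB",(360,155,395,185),.04,.1),("rest",(235,125,270,160),.038,.06),("plate",(175,115,290,215),.006,.018),("rod",(180,235,265,290),.012,.04),("pistontop",(180,150,235,210),.08,.13)]:
    m=comp((Z>lo)&(Z<hi),box); P=W[m]; r=cv2.minAreaRect(P[:,:2].astype(np.float32)*1000)
    print(n,m.sum(),"z",np.round(np.percentile(P[:,2],[5,50,95]),4),"mean",P[:,:2].mean(0).round(4),"rect",np.round(r[0],1),np.round(r[1],1),round(r[2],1))
    if n=="rod": np.save("rod.npy",P)
a=cv2.resize(im[110:300,170:400],None,fx=3.4,fy=3.15,interpolation=cv2.INTER_CUBIC)[:598]
cv2.imwrite("pics/crop1.png",a[...,::-1]); print(a.shape)
```

```text
smalleye [0.306 0.364 0.   ]
rodbeam [0.335 0.314 0.014]
bigrim [0.414 0.257 0.022]
bench [ 0.285  0.288 -0.002]
crown [0.6   0.352 0.04 ]
rest [0.702 0.247 0.042]
plate [0.636 0.289 0.013]
pinA [0.576 0.013 0.072]
pinB [ 0.658 -0.104  0.057]
dish [ 0.599 -0.197  0.004]
pinA 100 z [0.0529 0.076  0.0817] mean [0.5675 0.0096] rect [568.8   8.9] [26.7 25.8] 50.8
pinB 68 z [0.0441 0.0602 0.0652] mean [ 0.6578 -0.1119] rect [ 659.1 -112.5] [21.9 20. ] 5.1
rest 343 z [0.0397 0.0434 0.0471] mean [0.698  0.2477] rect [698.9 247.8] [64.8 44.9] 50.8
plate 2189 z [0.0074 0.0109 0.0146] mean [0.6453 0.2827] rect [637.9 296.8] [117.8 266.1] 51.2
rod 865 z [0.0144 0.0224 0.0274] mean [0.3527 0.2812] rect [347.9 290.3] [ 82.9 205.2] 29.6
pistontop 796 z [0.0834 0.0943 0.1175] mean [0.5636 0.355 ] rect [573.1 349.8] [118.6  80.7] 50.9
(598, 782, 3)
```

View pics/crop1.png

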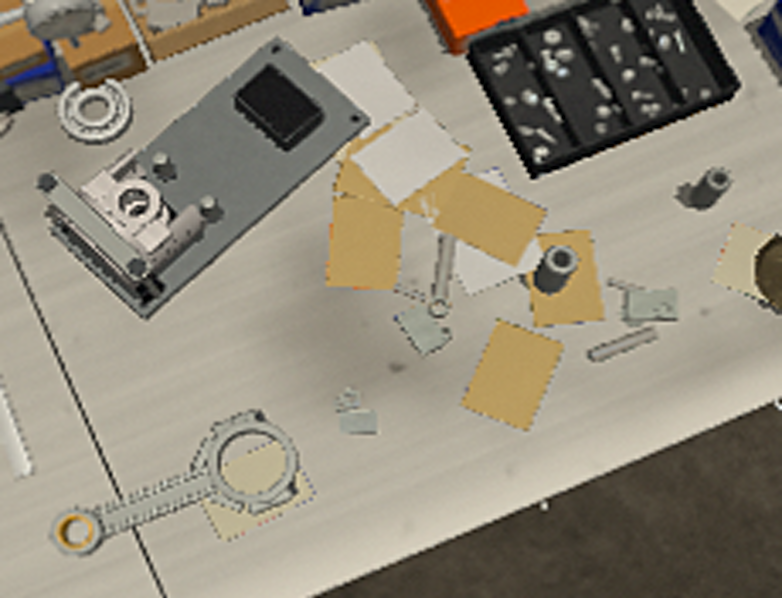

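```bash
cat >> h.py <<'E'
def rect(im,c,cx,cy,z,half=0.15,res=0.0005):
    n=int(2*half/res); xs=cx-half+res*np.arange(n); ys=cy+half-res*np.arange(n)
    X,Y=np.meshgrid(xs,ys); P=np.stack([X,Y,np.full_like(X,z)],-1).reshape(-1,3)
    K=np.array(c["intrinsics"]); R=np.array(c["R"])
    p=cv2.projectPoints(P,cv2.Rodrigues(R)[0],np.array(c["t"],float),K,np.array([c["k1"],0,0,0,0.]))[0].reshape(n,n,2).astype(np.float32)
    return cv2.remap(im,p[...,0],p[...,1],cv2.INTER_CUBIC)
def circ(im,c,cx,cy,z,r,half=0.03,res=0.0005,tol=0.0015):
    g=cv2.GaussianBlur(cv2.cvtColor(rect(im,c,cx,cy,z,half,res),cv2.COLOR_RGB2GRAY),(0,0),1.2)
    h=cv2.HoughCircles(g,cv2.HOUGH_GRADIENT_ALT if 0 else cv2.HOUGH_GRADIENT,1,10,param1=80,param2=8,minRadius=int((r-tol)/res),maxRadius=int((r+tol)/res)+1)
    return [] if h is None else [(round(cx-half+a*res,4),round(cy+half-b*res,4),round(q*res,4)) for a,b,q in h[0][:4]]
E
python3 - <<'E'
from h import *
c=calibration("top"); im=np.load("top0.npz")["im"]
P=lambda p,z: plane(c,[p],z)[0]
for n,p,z,r in [("small",(192.6,278.6),.026,.012),("big",(244.1,257),.026,.027),("bore",(210.9,174.1),.092,.012),("boss",(210.9,174.1),.092,.021),("pinB",(380.5,165),.064,.011),("pinA",(335,192),.08,.014)]:
    q=P(p,z); print(n,q.round(4),circ(im,c,q[0],q[1],z,r,half=.03 if r<.025 else .05))
tiles=[]
for n,p,z in [("small",(192.6,278.6),.026),("big",(244.1,257),.026),("bore",(210.9,174.1),.092),("pinB",(380.5,165),.064)]:
    q=P(p,z); t=cv2.resize(rect(im,c,q[0],q[1],z,.06,.0005),(380,290)); tiles.append(cv2.resize(rect(im,c,q[0],q[1],z,.05,.0005),(290,290)))
a=np.vstack([np.hstack(tiles[:2]),np.hstack(tiles[2:])]); cv2.imwrite("pics/rect1.png",a[...,::-1])
E
```

```text
small [0.3066 0.3605 0.026 ] [(np.float64(0.3074), np.float64(0.3562), np.float32(0.0132)), (np.float64(0.3069), np.float64(0.3627), np.float32(0.012)), (np.float64(0.3019), np.float64(0.3567), np.float32(0.0109)), (np.float64(0.3309), np.float64(0.3422), np.float32(0.0131))]
big [0.3786 0.2307 0.026 ] [(np.float64(0.3794), np.float64(0.231), np.float32(0.026)), (np.float64(0.3744), np.float64(0.228), np.float32(0.0287)), (np.float64(0.3794), np.float64(0.226), np.float32(0.0282)), (np.float64(0.3684), np.float64(0.219), np.float32(0.0265))]
bore [0.5801 0.3385 0.092 ] [(np.float64(0.5814), np.float64(0.3437), np.float32(0.0125)), (np.float64(0.5714), np.float64(0.3257), np.float32(0.0137)), (np.float64(0.5829), np.float64(0.3372), np.float32(0.0137)), (np.float64(0.5759), np.float64(0.3392), np.float32(0.0137))]
boss [0.5801 0.3385 0.092 ] [(np.float64(0.5799), np.float64(0.3452), np.float32(0.0216)), (np.float64(0.5769), np.float64(0.3402), np.float32(0.0205)), (np.float64(0.5674), np.float64(0.3352), np.float32(0.0227)), (np.float64(0.5849), np.float64(0.3537), np.float32(0.0227))]
pinB [ 0.6627 -0.112   0.064 ] [(np.float64(0.6609), np.float64(-0.1147), np.float32(0.0111)), (np.float64(0.6549), np.float64(-0.1107), np.float32(0.0111)), (np.float64(0.6429), np.float64(-0.1017), np.float32(0.0111)), (np.float64(0.6499), np.float64(-0.1067), np.float32(0.0111))]
pinA [0.5694 0.0083 0.08  ] [(np.float64(0.5526), np.float64(0.017), np.float32(0.0132)), (np.float64(0.5721), np.float64(0.009), np.float32(0.0134)), (np.float64(0.5661), np.float64(0.0105), np.float32(0.0152))]
```

View pics/rect1.png

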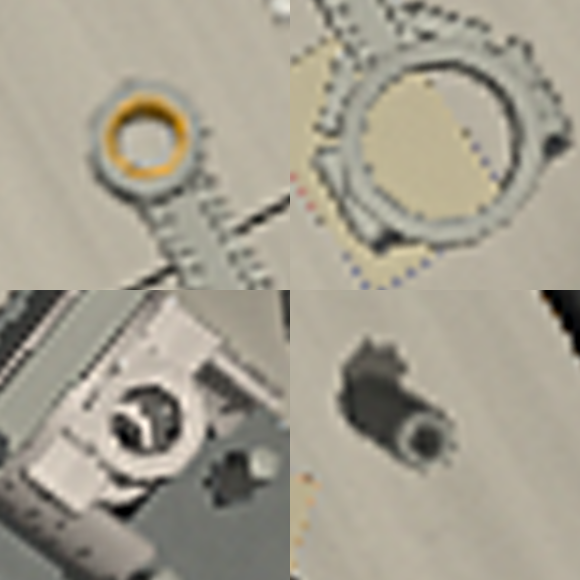

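The rectified tiles give these centres:

| Feature | x (m) | y (m) |
|---|---|---|
| Small eye | 0.3066 | 0.362 |
| Big eye | 0.3795 | 0.232 |
| Bore | 0.581 | 0.3425 |
| Slim pin | 0.659 | -0.114 |

The eyes are 149 mm apart, which fits the given 150 mm. That puts the rod at -60.7° and the fixture at -38.8°.

Call:
servo_tool:
  moves:
    - {"dx": 0.014,"dy": -0.043,"dz": -0.008,"roll": -5,"jaw": 1}
    - {"dx": 0.014,"dy": -0.044,"dz": -0.008,"roll": -5}
    - {"dx": 0.014,"dy": -0.044,"dz": -0.008,"roll": -5}
    - {"dx": 0.014,"dy": -0.044,"dz": -0.008,"roll": -5}
    - {"dx": 0.014,"dy": -0.044,"dz": -0.008,"roll": -5}
    - {"dx": 0.014,"dy": -0.044,"dz": -0.008,"roll": -5}
    - {"dx": 0.014,"dy": -0.043,"dz": -0.008,"roll": -5}
    - {"dx": 0.015,"dy": -0.043,"dz": -0.008,"roll": -5}
    - {}
    - {}
  newtons: 60

```text
$.moves[1]: bad value
```

Run:
```python
from h import *
s=get_state(); print(s["t"],s["eef_pos"].round(4),s["ee_rot"].round(3))
im,d,W,c=pts("wrist"); np.savez("w1.npz",im=im,W=W); cv2.imwrite("pics/w1.png",im[...,::-1])
Z=W[...,2]; m=((Z>.010)&(Z<.035)).astype(np.uint8)
P=W[m>0]; print(len(P),np.nanmin(P,0),np.nanmax(P,0))
```

```text
0.1 [0.2382 0.6311 0.2257] [ 3.14  -0.    -0.361]
12238 [0.11590106 0.28868445 0.01000309] [0.54236144 0.97806048 0.03498737]
```

View pics/w1.png

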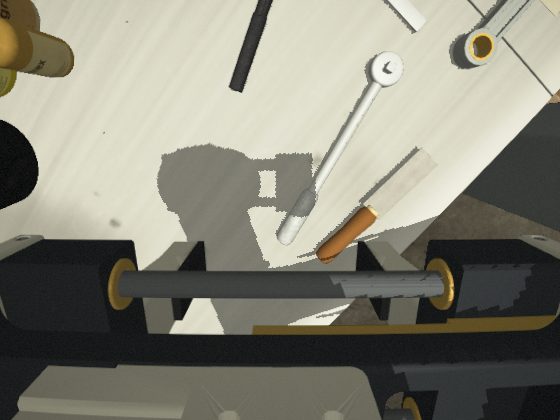

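The call was refused because each row must give every value. The wrist view, still from the start pose, shows the fingers near the bottom at row ~290 and the small eye at (482,47).

Call:
servo_tool:
  moves:
    - {"dx": 0.014,"dy": -0.043,"dz": -0.008,"roll": -5,"jaw": 1}
    - {"dx": 0.014,"dy": -0.044,"dz": -0.008,"roll": -5,"jaw": 1}
    - {"dx": 0.014,"dy": -0.044,"dz": -0.008,"roll": -5,"jaw": 1}
    - {"dx": 0.014,"dy": -0.044,"dz": -0.008,"roll": -5,"jaw": 1}
    - {"dx": 0.014,"dy": -0.044,"dz": -0.008,"roll": -5,"jaw": 1}
    - {"dx": 0.014,"dy": -0.044,"dz": -0.008,"roll": -5,"jaw": 1}
    - {"dx": 0.014,"dy": -0.043,"dz": -0.008,"roll": -5,"jaw": 1}
    - {"dx": 0.015,"dy": -0.043,"dz": -0.008,"roll": -5,"jaw": 1}
    - {"dx": 0,"dy": 0,"dz": 0,"roll": 0,"jaw": 1}
    - {"dx": 0,"dy": 0,"dz": 0,"roll": 0,"jaw": 1}
  newtons: 60

```text
t: 1.4
eef_pos: [0.3516, 0.2828, 0.1629]
ee_rot: [-3.141, 0.0, -1.059]
force: [0.1, 0.7, 0.6]
width: 0.0877
gripper_force: 0.0
```

```bash
cat >> h.py <<'E'
def tile(im,c,x,y,z,half=.05,size=290): return cv2.resize(rect(im,c,x,y,z,half,half/100),(size,size))
E
python3 - <<'E'
from h import *
s=get_state(); print(s["t"],s["eef_pos"].round(4),s["ee_rot"].round(4))
im,d,W,c=pts("wrist"); np.savez("w1.npz",im=im,W=W)
print(circ(im,c,.3795,.232,.026,.027,.05),circ(im,c,.3066,.362,.026,.012))
big=tile(im,c,.3795,.232,.026); t=tile(im,c,.343,.297,.022,.09)
cv2.imwrite("pics/w2.png",np.hstack([cv2.resize(im,(387,290)),big])[...,::-1]) ; cv2.imwrite("pics/w2b.png",t[...,::-1])
E
```

```text
1.4 [0.3516 0.2828 0.1629] [-3.1409e+00  3.0000e-04 -1.0589e+00]
[(np.float32(0.3832), np.float32(0.2322), np.float32(0.027)), (np.float32(0.3872), np.float32(0.2288), np.float32(0.0287)), (np.float32(0.3792), np.float32(0.2268), np.float32(0.0287)), (np.float32(0.3797), np.float32(0.2398), np.float32(0.0282))] [(np.float32(0.3118), np.float32(0.3582), np.float32(0.0137)), (np.float32(0.3128), np.float32(0.3482), np.float32(0.0137)), (np.float32(0.3188), np.float32(0.3488), np.float32(0.0137)), (np.float32(0.3078), np.float32(0.3382), np.float32(0.012))]
```

View pics/w2.png

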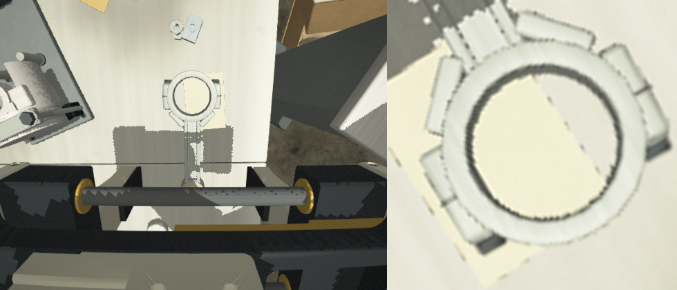

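The wrist view shows the big eye with its Hough centre at (0.383, 0.232), within 4 mm of the top view. The jaws straddle the beam, so I'm descending and gripping.

Call:
servo_tool:
  moves:
    - {"dx": 0.001,"dy": 0,"dz": -0.04,"roll": 0.5,"jaw": 1}
    - {"dx": 0,"dy": 0,"dz": -0.04,"roll": 0,"jaw": 1}
    - {"dx": 0,"dy": 0,"dz": -0.04,"roll": 0,"jaw": 1}
    - {"dx": 0,"dy": 0,"dz": -0.027,"roll": 0,"jaw": 1}
    - {"dx": 0,"dy": 0,"dz": -0.012,"roll": 0,"jaw": 1}
    - {"dx": 0,"dy": 0,"dz": 0,"roll": 0,"jaw": 0}
    - {"dx": 0,"dy": 0,"dz": 0,"roll": 0,"jaw": 0}
    - {"dx": 0,"dy": 0,"dz": 0,"roll": 0,"jaw": 0}
    - {"dx": 0,"dy": 0,"dz": 0,"roll": 0,"jaw": 0}
    - {"dx": 0,"dy": 0,"dz": 0,"roll": 0,"jaw": 0}
  newtons: 60

```text
t: 2.7
eef_pos: [0.3524, 0.2827, 0.0039]
ee_rot: [-3.141, 0.0, -1.05]
force: [0.0, 0.0, -0.5]
width: 0.0432
gripper_force: 0.0
```

Call:
servo_tool:
  moves:
    - {"dx": 0,"dy": 0,"dz": 0,"roll": 0,"jaw": 0}
    - {"dx": 0,"dy": 0,"dz": 0,"roll": 0,"jaw": 0}
    - {"dx": 0,"dy": 0,"dz": 0,"roll": 0,"jaw": 0}
    - {"dx": 0,"dy": 0,"dz": 0,"roll": 0,"jaw": 0}
    - {"dx": 0,"dy": 0,"dz": 0.01,"roll": 0,"jaw": 0}
    - {"dx": 0,"dy": 0,"dz": 0.025,"roll": 0,"jaw": 0}
    - {"dx": 0,"dy": 0,"dz": 0.03,"roll": 0,"jaw": 0}
    - {"dx": 0,"dy": 0,"dz": 0.03,"roll": 0,"jaw": 0}
    - {"dx": 0,"dy": 0,"dz": 0.03,"roll": 0,"jaw": 0}
    - {"dx": 0,"dy": 0,"dz": 0.025,"roll": 0,"jaw": 0}
  newtons: 60

```text
t: 3.95
eef_pos: [0.3516, 0.2817, 0.1547]
ee_rot: [3.141, 0.0, -1.051]
force: [-0.1, -0.2, -4.7]
width: 0.0234
gripper_force: 60.0
```

Call:
servo_tool:
  moves:
    - {"dx": 0.03,"dy": -0.005,"dz": 0,"roll": 2,"jaw": 0}
    - {"dx": 0.042,"dy": -0.006,"dz": 0,"roll": 2.5,"jaw": 0}
    - {"dx": 0.045,"dy": -0.006,"dz": 0,"roll": 3,"jaw": 0}
    - {"dx": 0.045,"dy": -0.006,"dz": 0,"roll": 3,"jaw": 0}
    - {"dx": 0.045,"dy": -0.006,"dz": 0,"roll": 3,"jaw": 0}
    - {"dx": 0.045,"dy": -0.006,"dz": 0,"roll": 3,"jaw": 0}
    - {"dx": 0.045,"dy": -0.006,"dz": 0,"roll": 2.4,"jaw": 0}
    - {"dx": 0.04,"dy": -0.004,"dz": 0,"roll": 2.5,"jaw": 0}
    - {"dx": 0.026,"dy": -0.002,"dz": 0,"roll": 0,"jaw": 0}
    - {"dx": 0,"dy": 0,"dz": 0,"roll": 0,"jaw": 0}
  newtons: 60

```text
t: 5.2
eef_pos: [0.7155, 0.2343, 0.1515]
ee_rot: [3.138, 0.002, -0.679]
force: [-0.7, -0.1, -5.0]
width: 0.0238
gripper_force: 60.0
```

Run:
```python
from h import *
s=get_state(); print(s["t"],s["eef_pos"].round(4),s["ee_rot"].round(4))
tl=[]
for n in("top","side"):
    im,d,W,c=pts(n); np.savez(n+"1.npz",im=im,W=W)
    Z=W[...,2]
    if n=="top":
        e=s["eef_pos"][:2]; m=(Z>.125)&(Z<.22)&(np.hypot(W[...,0]-e[0],W[...,1]-e[1])<.25); P=W[m]; 
        u=np.array([.779,-.627]); a=(P[:,:2]-e)@u; b=(P[:,:2]-e)@np.array([.627,.779])
        for lo in range(-130,130,20):
            k=(a*1000>=lo)&(a*1000<lo+20)&(P[:,2]<.19)
            if k.sum(): print(lo,k.sum(),np.round(np.median(P[k,2]),4),np.round([b[k].min(),b[k].max()],4))
        tl.append(im[90:250,150:350])
    else: tl.append(im[130:290,200:400])
cv2.imwrite("pics/m1.png",np.hstack([cv2.resize(t,(400,320),interpolation=cv2.INTER_CUBIC) for t in tl])[...,::-1])
```

```text
5.2 [0.7155 0.2343 0.1515] [ 3.1384e+00  1.7000e-03 -6.7870e-01]
-130 40 0.1601 [-0.0123  0.1344]
-110 185 0.1701 [-0.0214  0.1447]
-90 120 0.1692 [-0.0206  0.1398]
-70 90 0.1648 [-0.0138  0.0111]
-50 85 0.165 [-0.0141  0.011 ]
-30 31 0.166 [-0.0138  0.0295]
-10 7 0.1689 [-0.0294  0.0181]
10 6 0.1624 [-0.0331 -0.0296]
30 19 0.1691 [-0.0376 -0.0296]
50 38 0.1718 [-0.041   0.0243]
70 140 0.17 [-0.0416  0.0236]
90 3 0.1707 [-0.0059  0.0014]
110 10 0.1558 [-0.1186 -0.1024]
```

View pics/m1.png

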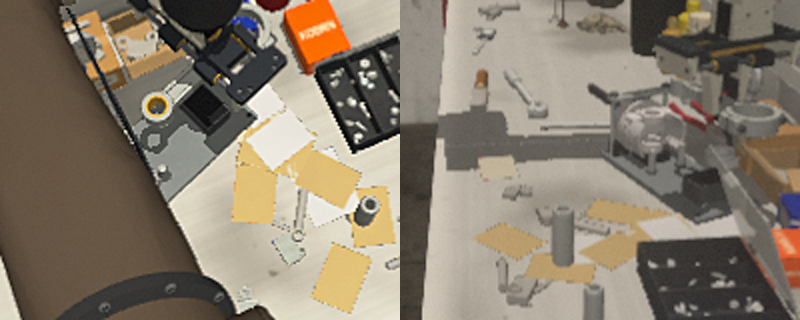

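The rod hangs level: both ends have their tops at about 0.170. The bronze eye is at about (228,143) in the full top image. Next I'll measure the eye, the dowels and the bore with the same camera to work out the lateral correction.

Run:
```python
from h import *
c=calibration("top"); e=np.array([.7155,.2343]); u=np.array([.779,-.627]); n=np.array([.627,.779])
im=np.load("top1.npz")["im"]
def orange(im,c,x,y,z,half=.03):
    r=rect(im,c,x,y,z,half,.0005); hsv=cv2.cvtColor(r,cv2.COLOR_RGB2HSV); m=cv2.inRange(hsv,(8,110,90),(30,255,255))
    p=cv2.findNonZero(m).reshape(-1,2); (a,b),rad=cv2.minEnclosingCircle(p.astype(np.float32)); return (x-half+a*.0005,y+half-b*.0005,rad*.0005,len(p))
p=plane(c,[(228.5,143.5)],.172)[0]; o=orange(im,c,p[0],p[1],.172); print("eye now top",o, "rel tcp u,n",(np.array(o[:2])-e)@u,(np.array(o[:2])-e)@n)
im0=np.load("top0.npz")["im"]
for z in(.062,.05):
    a,b=plane(c,[(170+163/3.4,110+160/3.15),(170+208/3.4,110+203/3.15)],z)[:,:2]; print("dowels z",z,a.round(4),b.round(4),np.linalg.norm(a-b).round(4),"mid",((a+b)/2).round(4))
B=np.array([.581,.3425]); m=(a+b)/2
t=[tile(im0,c,.617,.315,z,.06,390) for z in(.062,)]+[tile(im0,c,.581,.3425,.092,.03,390)]
cv2.imwrite("pics/d1.png",np.hstack(t)[...,::-1])
cs=calibration("side"); P=np.array([[*(B+46*.001*u+s*.028*n),.062] for s in(1,-1)]+[[*B,.092],[*(e-.0925*u),.171]])
q=cv2.projectPoints(P,cv2.Rodrigues(np.array(cs["R"]))[0],np.array(cs["t"],float),np.array(cs["intrinsics"]),np.array([cs["k1"],0,0,0,0.]))[0].reshape(-1,2); print(q.round(1))
```

```text
eye now top (np.float64(0.6428024652631812), np.float64(0.2923773107842426), 0.01442538356781006, 1721) rel tcp u,n -0.09304585342170199 -0.000339129179060414
dowels z 0.062 [0.6279 0.3304] [0.5932 0.2894] 0.0537 mid [0.6105 0.3099]
dowels z 0.05 [0.6316 0.3325] [0.5966 0.2911] 0.0543 mid [0.6141 0.3118]
[[340.  198. ]
 [325.2 201.2]
 [324.9 185.9]
 [341.6 169.4]]
```

View pics/d1.png

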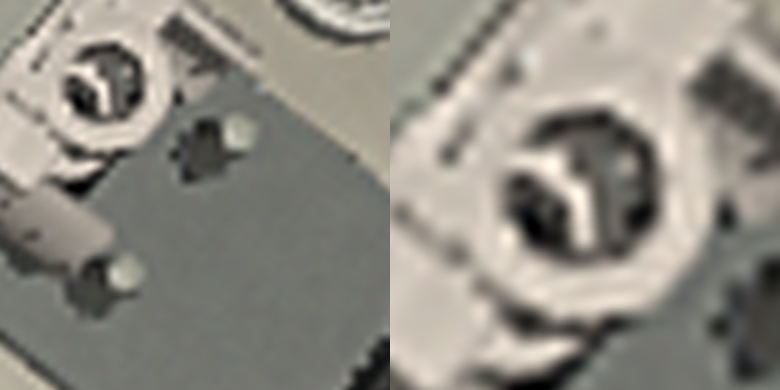

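The bore is at (0.5805, 0.344) and the dowel midpoint, taken at z=0.05, is at (0.6165, 0.315). Those are 46 mm apart at -38.9°, matching the given layout. The rod is about 0.8 mm off sideways, so I'll correct that while descending.

Call:
servo_tool:
  moves:
    - {"dx": 0.0005,"dy": 0.0006,"dz": -0.02,"roll": 0,"jaw": 0}
    - {"dx": 0,"dy": 0,"dz": -0.025,"roll": 0,"jaw": 0}
    - {"dx": 0,"dy": 0,"dz": -0.025,"roll": 0,"jaw": 0}
    - {"dx": 0,"dy": 0,"dz": -0.02,"roll": 0,"jaw": 0}
    - {"dx": 0,"dy": 0,"dz": -0.01,"roll": 0,"jaw": 0}
    - {"dx": 0,"dy": 0,"dz": 0,"roll": 0,"jaw": 0}
    - {"dx": 0,"dy": 0,"dz": 0,"roll": 0,"jaw": 0}
    - {"dx": 0,"dy": 0,"dz": 0,"roll": 0,"jaw": 0}
    - {"dx": 0,"dy": 0,"dz": 0,"roll": 0,"jaw": 0}
    - {"dx": 0,"dy": 0,"dz": 0,"roll": 0,"jaw": 0}
  newtons: 60

```text
t: 6.55
eef_pos: [0.7159, 0.2362, 0.0539]
ee_rot: [-3.141, -0.0, -0.677]
force: [0.8, 0.7, -3.8]
width: 0.0234
gripper_force: 60.0
```

Run:
```python
from h import *
tl=[]
for n in("side","top"):
    im,d,W,c=pts(n); np.savez(n+"2.npz",im=im,W=W)
    tl.append(cv2.resize(im[150:250,270:390] if n=="side" else im[120:220,180:300],(400,333),interpolation=cv2.INTER_CUBIC))
c=calibration("top"); 
cv2.imwrite("pics/m2.png",np.hstack(tl)[...,::-1])
Z=W[...,2]; e=get_state()["eef_pos"]; print(e)
u=np.array([.778,-.628]); n=np.array([.628,.778]); a=(W[...,:2]-e[:2])@u; b=(W[...,:2]-e[:2])@n
for lo in(-115,-105,-80,-60,-40,45,60,75,90):
    k=(a>lo/1e3)&(a<lo/1e3+.01)&(abs(b)<.05)&(Z>.055)&(Z<.085); 
    if k.sum(): print(lo,k.sum(),np.median(Z[k]).round(4),b[k].min().round(4),b[k].max().round(4))
```

```text
[0.71584336 0.2361419  0.05370237]
-115 36 0.0748 -0.0164 0.0101
-105 42 0.0738 -0.0219 0.0178
-80 35 0.0724 -0.0163 0.0123
-60 34 0.0672 -0.0143 0.0097
-40 39 0.0678 -0.0143 0.0108
45 7 0.076 -0.043 -0.0325
60 22 0.0722 -0.0428 -0.0274
75 59 0.0715 -0.0397 0.0209
90 7 0.0739 -0.0092 0.0119
```

View pics/m2.png

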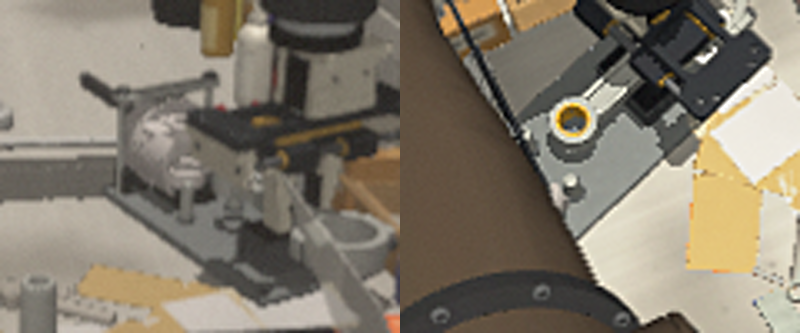

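The small end sits level in line with the dowels: underside about 49.7 mm, lateral error under 1 mm. I'll lower it 3 mm and slide in partway.

Call:
servo_tool:
  moves:
    - {"dx": 0,"dy": 0,"dz": -0.003,"roll": 0,"jaw": 0}
    - {"dx": -0.0045,"dy": 0.0031,"dz": 0,"roll": 0,"jaw": 0}
    - {"dx": -0.0039,"dy": 0.0031,"dz": 0,"roll": 0,"jaw": 0}
    - {"dx": -0.0039,"dy": 0.0031,"dz": 0,"roll": 0,"jaw": 0}
    - {"dx": -0.0039,"dy": 0.0031,"dz": 0,"roll": 0,"jaw": 0}
    - {"dx": -0.0039,"dy": 0.0031,"dz": 0,"roll": 0,"jaw": 0}
    - {"dx": -0.0039,"dy": 0.0031,"dz": 0,"roll": 0,"jaw": 0}
    - {"dx": -0.0039,"dy": 0.0031,"dz": 0,"roll": 0,"jaw": 0}
    - {"dx": -0.0039,"dy": 0.0031,"dz": 0,"roll": 0,"jaw": 0}
    - {"dx": 0,"dy": 0,"dz": 0,"roll": 0,"jaw": 0}
  newtons: 60

```text
t: 7.9
eef_pos: [0.6837, 0.2612, 0.0506]
ee_rot: [-3.142, 0.0, -0.676]
force: [0.3, 0.1, -4.6]
width: 0.0235
gripper_force: 60.0
```

Run:
```python
from h import *
im,d,W,c=pts("top"); e=get_state()["eef_pos"]; u=np.array([.778,-.628]); n=np.array([.628,.778]); B=np.array([.5805,.344])
q=e[:2]-.093*u; half=.03; r=rect(im,c,q[0],q[1],.073,half,.0005); m=cv2.inRange(cv2.cvtColor(r,cv2.COLOR_RGB2HSV),(8,110,90),(30,255,255))
p=cv2.findNonZero(m).reshape(-1,2); (a,b),rad=cv2.minEnclosingCircle(p.astype(np.float32)); E=np.array([q[0]-half+a*.0005,q[1]+half-b*.0005])
print(rad*.0005,len(p),"eye-tcp",(E-e[:2])@u,(E-e[:2])@n,"eye-bore",(E-B)@u,(E-B)@n,"tcp",(e[:2]-B)@u,(e[:2]-B)@n)
cv2.imwrite("pics/x.png",np.hstack([cv2.cvtColor(m,cv2.COLOR_GRAY2RGB),r])[...,::-1])
```

```text
0.014614407539367677 1543 eye-tcp -0.09389089262335207 -0.0017269174079894986 eye-bore 0.03864432194250384 -0.0013047642261034486 tcp 0.13253521456585593 0.0004221531818860464
```

Call:
servo_tool:
  moves:
    - {"dx": -0.0038,"dy": 0.003,"dz": 0,"roll": 0,"jaw": 0}
    - {"dx": -0.0038,"dy": 0.0031,"dz": 0,"roll": 0,"jaw": 0}
    - {"dx": -0.0038,"dy": 0.003,"dz": 0,"roll": 0,"jaw": 0}
    - {"dx": -0.0038,"dy": 0.0031,"dz": 0,"roll": 0,"jaw": 0}
    - {"dx": -0.0038,"dy": 0.003,"dz": 0,"roll": 0,"jaw": 0}
    - {"dx": -0.0038,"dy": 0.0031,"dz": 0,"roll": 0,"jaw": 0}
    - {"dx": -0.0038,"dy": 0.003,"dz": 0,"roll": 0,"jaw": 0}
    - {"dx": -0.0038,"dy": 0.0031,"dz": 0,"roll": 0,"jaw": 0}
    - {"dx": 0,"dy": 0,"dz": 0,"roll": 0,"jaw": 0}
    - {"dx": 0,"dy": 0,"dz": 0,"roll": 0,"jaw": 0}
  newtons: 60

```text
t: 9.2
eef_pos: [0.6537, 0.2853, 0.0506]
ee_rot: [-3.142, -0.0, -0.677]
force: [-0.1, -0.3, -5.3]
width: 0.0236
gripper_force: 60.0
```

Run:
```python
from h import *
im,d,W,c=pts("top"); e=get_state()["eef_pos"]; u=np.array([.778,-.628]); n=np.array([.628,.778]); B=np.array([.5805,.344])
print("tcp",(e[:2]-B)@u,(e[:2]-B)@n)
im2=grab_frame("side")[0]
t=[tile(im,c,*B,.092,.03,390),cv2.resize(im2[160:220,290:350],(390,390),interpolation=cv2.INTER_CUBIC)]
cv2.imwrite("pics/m3.png",np.hstack(t)[...,::-1])
```

```text
tcp 0.09384242669766833 0.00023838717548422148
```

View pics/m3.png

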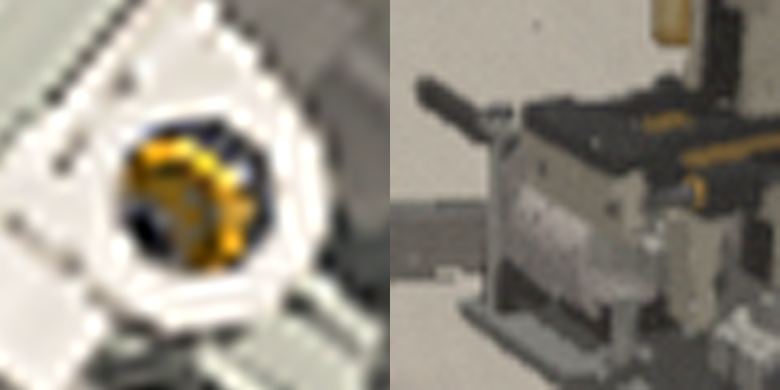

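The left tile shows the bore rim centred at about (197,192), with the bronze bush visible beneath as an arc. The right tile shows the rod in the gap. I've used all 10 picture views, so from here I'll work from numbers. I'll fit the bush's outer edge through the bore.

```bash
cat >> h.py <<'E'
from scipy.optimize import least_squares
U=np.array([.778,-.628]); N=np.array([.628,.778]); B=np.array([.5808,.3443])
def arc(z=.0725,zb=.092,r0=.0144):
    im,d,W,c=pts("top")
    half=.03;res=.00025; r=rect(im,c,B[0],B[1],z,half,res)
    m=cv2.inRange(cv2.cvtColor(r,cv2.COLOR_RGB2HSV),(8,110,70),(30,255,255))
    ys,xs=np.nonzero(m); P=np.c_[B[0]-half+xs*res,B[1]+half-ys*res]
    # outer edge toward up-right, per direction seen from a rough centre
    o=P.mean(0)-np.array([.003,.003]); th=np.degrees(np.arctan2(P[:,1]-o[1],P[:,0]-o[0])); rr=np.hypot(*(P-o).T)
    e=np.array([P[k][rr[k].argmax()] for t in range(-30,120,5) if (k:=(th>=t)&(th<t+5)).sum()>3])
    f=lambda q: np.hypot(e[:,0]-q[0],e[:,1]-q[1])-r0
    s=least_squares(f,o,loss="soft_l1",f_scale=.0005); s2=least_squares(lambda q:np.hypot(e[:,0]-q[0],e[:,1]-q[1])-q[2],[*o,r0],loss="soft_l1",f_scale=.0005)
    for q in(s,s2): print("eye",q.x.round(4),"res",np.abs(q.fun).mean().round(5),"rel bore u,n",((q.x[:2]-B)@U).round(4),((q.x[:2]-B)@N).round(4))
    print(len(P),len(e),P.min(0).round(4),P.max(0).round(4))
    g=rect(im,c,B[0],B[1],zb,half,res); 
    return e
E
python3 - <<'E'
from h import *
e=arc(); print((e-B).round(4)[::3].tolist())
E
```

```text
eye [0.5804 0.3426] res 0.00045 rel bore u,n 0.0008 -0.0016
eye [0.5816 0.3437 0.013 ] res 0.00039 rel bore u,n 0.001 0.0
4092 30 [0.575  0.3363] [0.5955 0.357 ]
[[0.0127, -0.0053], [0.0132, -0.0028], [0.0147, 0.0007], [0.014, 0.0035], [0.0115, 0.0057], [0.0095, 0.0085], [0.007, 0.0107], [0.0042, 0.0122], [0.001, 0.0127], [-0.0015, 0.0122]]
```

Call:
servo_tool:
  moves:
    - {"dx": -0.0006,"dy": 0.0005,"dz": 0,"roll": 0,"jaw": 0}
    - {"dx": 0,"dy": 0,"dz": -0.001,"roll": 0,"jaw": 0}
    - {"dx": 0,"dy": 0,"dz": -0.0008,"roll": 0,"jaw": 0}
    - {"dx": 0,"dy": 0,"dz": 0,"roll": 0,"jaw": 0}
    - {"dx": 0,"dy": 0,"dz": 0,"roll": 0,"jaw": 0}
    - {"dx": 0,"dy": 0,"dz": 0,"roll": 0,"jaw": 0}
    - {"dx": 0,"dy": 0,"dz": 0,"roll": 0,"jaw": 0}
    - {"dx": 0,"dy": 0,"dz": 0,"roll": 0,"jaw": 0}
    - {"dx": 0,"dy": 0,"dz": 0,"roll": 0,"jaw": 0}
    - {"dx": 0,"dy": 0,"dz": 0,"roll": 0,"jaw": 0}
  newtons: 60

```text
t: 10.6
eef_pos: [0.653, 0.2858, 0.0488]
ee_rot: [3.142, -0.0, -0.677]
force: [-1.4, -0.7, -3.2]
width: 0.024
gripper_force: 60.0
```

Call:
servo_tool:
  moves:
    - {"dx": 0,"dy": 0,"dz": -0.0005,"roll": 0,"jaw": 0}
    - {"dx": 0,"dy": 0,"dz": 0,"roll": 0,"jaw": 0.5}
    - {"dx": 0,"dy": 0,"dz": 0,"roll": 0,"jaw": 0.5}
    - {"dx": 0,"dy": 0,"dz": 0,"roll": 0,"jaw": 0.5}
    - {"dx": 0,"dy": 0,"dz": 0,"roll": 0,"jaw": 0.5}
    - {"dx": 0,"dy": 0,"dz": 0.02,"roll": 0,"jaw": 0.5}
    - {"dx": 0,"dy": 0,"dz": 0.04,"roll": 0,"jaw": 0.5}
    - {"dx": 0,"dy": 0,"dz": 0.04,"roll": 0,"jaw": 0.5}
    - {"dx": 0,"dy": 0,"dz": 0.04,"roll": 0,"jaw": 0.5}
    - {"dx": 0,"dy": 0,"dz": 0.02,"roll": 0,"jaw": 0.5}
  newtons: 60

```text
t: 11.85
eef_pos: [0.6541, 0.2862, 0.2133]
ee_rot: [-3.137, -0.002, -0.676]
force: [-0.6, 0.5, -0.9]
width: 0.0436
gripper_force: 0.0
```

Run:
```python
from h import *
arc(.071)
```

```text
eye [0.5795 0.3427] res 0.00037 rel bore u,n 0.0 -0.0021
eye [0.5801 0.343  0.0138] res 0.00036 rel bore u,n 0.0002 -0.0014
3689 30 [0.5753 0.336 ] [0.594  0.3578]
```

Call:
servo_tool:
  moves:
    - {"dx": -0.031,"dy": 0.0248,"dz": 0.01,"roll": 0,"jaw": 0.5}
    - {"dx": -0.031,"dy": 0.0248,"dz": 0.005,"roll": 0,"jaw": 0.5}
    - {"dx": -0.031,"dy": 0.0247,"dz": 0,"roll": 0,"jaw": 0.5}
    - {"dx": -0.031,"dy": 0.0247,"dz": 0,"roll": 0,"jaw": 0.5}
    - {"dx": 0,"dy": 0,"dz": 0,"roll": 0,"jaw": 0.5}
    - {"dx": 0,"dy": 0,"dz": 0,"roll": 0,"jaw": 0.5}
    - {"dx": 0,"dy": 0,"dz": 0,"roll": 0,"jaw": 0.5}
    - {"dx": 0,"dy": 0,"dz": 0,"roll": 0,"jaw": 0.5}
    - {"dx": 0,"dy": 0,"dz": 0,"roll": 0,"jaw": 0.5}
    - {"dx": 0,"dy": 0,"dz": 0,"roll": 0,"jaw": 0.5}
  newtons: 60

```text
t: 13.15
eef_pos: [0.5292, 0.3846, 0.2231]
ee_rot: [3.141, -0.0, -0.677]
force: [0.2, -0.1, -0.4]
width: 0.0441
gripper_force: 0.0
```

Run:
```python
from h import *
s=get_state(); print(s["eef_pos"].round(4),s["ee_rot"].round(4))
im,d,W,c=pts("wrist"); np.savez("wb.npz",im=im,W=W); print("cam",-np.array(c["R"]).T@np.array(c["t"]))
half=.03;res=.00025
print("bore",circ(im,c,*B,.092,.012,half,res,.001)[:3]); print("boss",circ(im,c,*B,.092,.021,half,res,.001)[:3])
for z in(.071,):
    r=rect(im,c,*B,z,half,res); m=cv2.inRange(cv2.cvtColor(r,cv2.COLOR_RGB2HSV),(8,90,50),(32,255,255)); ys,xs=np.nonzero(m); P=np.c_[B[0]-half+xs*res,B[1]+half-ys*res]; print("orange",len(P),((P-B)@U).min(),((P-B)@U).max(),((P-B)@N).min(),((P-B)@N).max(),P.mean(0))
# dark bore / depth inside upper boss plane
Z=W[...,2]; R=np.hypot(W[...,0]-B[0],W[...,1]-B[1]); k=(abs(Z-.092)<.004)&(R<.03); print("boss pts",k.sum(),np.median(Z[k]),W[k][:,:2].mean(0))
k=(Z<.085)&(R<.02)&(Z>.02); print(k.sum(),np.percentile(Z[k],[10,50,90]))
cs=rect(im,c,*B,.092,half,res); np.save("wbrect.npy",cs); g=cv2.cvtColor(cs,cv2.COLOR_RGB2GRAY)
for i in range(0,240,10): print("".join("%4d"%g[i,j] for j in range(0,240,10)))
```

```text
[0.5292 0.3846 0.2231] [ 3.1414 -0.     -0.6772]
cam [0.58638017 0.3383968  0.3814079 ]
bore [(np.float64(0.5827), np.float64(0.3437), np.float32(0.0114)), (np.float64(0.5849), np.float64(0.3449), np.float32(0.0117)), (np.float64(0.5852), np.float64(0.3419), np.float32(0.0114))]
boss [(np.float64(0.5842), np.float64(0.3442), np.float32(0.0207)), (np.float64(0.5754), np.float64(0.3504), np.float32(0.0218)), (np.float64(0.5817), np.float64(0.3429), np.float32(0.0221))]
orange 1888 -0.00989349999999997 0.014591999999999987 -0.005141500000000078 0.013902999999999917 [0.58862336 0.34775577]
boss pts 1565 0.09159557446825871 [0.57958188 0.34557222]
501 [0.02735734 0.02872601 0.07209654]
 119 226 229 229 229 232 206 160 184 235 229 238 147 250 250 251 252 251 251 249 248 249 242 174
 172 229 229 229 231 213 133 210 238 234 230 155 248 214 250 252 252 252 249 249 249 251 249 238
 231 231 229 231 225 120 225 229 235 236 135 249 248 252 221 253 252 249 250 249 251 250 248 220
 231 229 231 229 153 242 217 239 240 164 254 249 250 249 250 228 250 250 250 251 252 248 234 240
 231 231 230 182 237 2
[... 1217 characters left out ...]
2 253 233 164 233 225
 250 251 253 252 253 250 244 247 251 250 251 255 221 199 204 242 251 252 253 253 234 240 135 238
 251 252 253 253 250 251 251 248 251 252 251 251 251 250 250 251 252 253 251 228 241 238 238 181
 252 253 253 251 251 251 252 253 238 231 255 253 252 251 252 252 255 244 239 237 234 239 238 237
 253 253 252 251 251 252 253 251 243 100  86 171 230 246 251 212 197 208 217 240 237 235 237 239
 253 252 252 251 252 253 252 248 135  93  95  95  30  66  66  60 115 232 229 168 241 239 236 236
 182 235 252 252 253 252 250 186 129  94  93  93  94  64  64  48 170 126 241 227 137 249 239 237
 175 166 236 253 253 252 227 178 128 133  94  91  94  93  92  89 121 170 147 238 231 187 248 239
```

Run:
```python
from h import *
z=np.load("wb.npz"); im,W=z["im"],z["W"]; cs=np.load("wbrect.npy"); half=.03;res=.00025
g=cv2.cvtColor(cs,cv2.COLOR_RGB2GRAY)
for th in(110,150,190):
    k,l,s,_=cv2.connectedComponentsWithStats((g<th).astype(np.uint8)); i=l[130,130]; ct=max(cv2.findContours((l==i).astype(np.uint8),0,1)[0],key=cv2.contourArea); h=cv2.convexHull(ct); (a,b),(p,q),t=cv2.fitEllipse(h)
    C=np.array([B[0]-half+a*res,B[1]+half-b*res]); print(th,C.round(4),p*res,q*res,"C-B u,n",((C-B)@U).round(4),((C-B)@N).round(4))
# colour ascii in the hole: h,s
hsv=cv2.cvtColor(cs,cv2.COLOR_RGB2HSV)
for i in range(76,172,5): print("".join("%4d/%-3d"%(hsv[i,j,0],hsv[i,j,1]) if g[i,j]<215 else "   .    " for j in range(84,176,6)))
Z=W[...,2]; k=(np.hypot(W[...,0]-.5835,W[...,1]-.3437)<.0145)&(Z<.084)&(Z>.05); print(k.sum())
P=W[k]; d=P[:,:2]-np.array([.5835,.3437]); print(np.c_[d@U,d@N,P[:,2]].round(4)[::max(1,k.sum()//25)].tolist())
```

```text
110 [0.5831 0.3427] 0.01847041893005371 0.021185909271240234 C-B u,n 0.0028 0.0001
150 [0.5821 0.3431] 0.02053615379333496 0.02371159553527832 C-B u,n 0.0018 -0.0001
190 [0.5833 0.3439] 0.02434819793701172 0.024492696762084962 C-B u,n 0.0022 0.0013
   .       .       .       .       .      21/21   20/64   21/93   20/99   20/85   18/49  105/3     .       .       .       .    
   .       .       .      23/15   20/39   20/113  21/163   .       .       .       .      26/105  15/17    .       .       .    
   .       .       .      20/71   20/150  20/162  18/129  19/145  19/168  21/161  24/161   .      25/137  20/43    .       .    
   .       .      21/42   21/92   21/112  20/53   75/8   100/26   23/16   21/49   19/141  23/163   .      26/125 140/4     .    
   .      23/20   21/90   21/31   60/6   110/14  150/5    90/9    80/13   90/18   90/14   18/115  23/155   .      25/79    .    
   .      20/59   20/70   30/8    30/6     0/0    30/5    90/5    90/9    30/4    75/8   100/13   18/118   .       .      17/26 
  23/23   22/52   20/13   60/15  150/6    15/9     0/4    45/9    60/9     0/
[... 1844 characters left out ...]
097, 0.007, 0.0834], [0.0099, 0.0034, 0.0714], [0.0089, 0.0085, 0.0707], [0.0091, 0.0047, 0.0588], [0.008, 0.0074, 0.071], [0.007, 0.0094, 0.0714], [0.007, -0.0094, 0.0819], [0.006, 0.008, 0.0531], [0.005, 0.0086, 0.0673], [0.004, 0.009, 0.0552], [0.0021, 0.0115, 0.072], [0.0013, 0.012, 0.0821], [0.0002, 0.0122, 0.0777], [-0.0007, 0.0121, 0.0803], [-0.0016, 0.012, 0.0836], [-0.0016, -0.0115, 0.0791], [-0.0038, 0.0106, 0.071], [-0.0049, 0.0096, 0.0702], [-0.0061, 0.0088, 0.0622], [-0.0068, 0.0085, 0.0715], [-0.008, 0.0076, 0.0674], [-0.0082, -0.0085, 0.0837], [-0.0106, 0.0048, 0.0546], [-0.0109, 0.0045, 0.0693], [-0.0113, 0.0043, 0.0804], [-0.0126, 0.0005, 0.0571], [-0.0114, -0.0037, 0.0778]]
```

The wrist view puts the bore at (0.5833, 0.3439) with diameter 24.4. The eye is about 1.5 mm toward -n, which matches the top view and is within what the taper can take up. Now I'll go and look at the slim pin with the same yaw, so the camera bias cancels.

Call:
servo_tool:
  moves:
    - {"dx": 0.009,"dy": -0.04,"dz": 0,"roll": 0,"jaw": 0.5}
    - {"dx": 0.009,"dy": -0.05,"dz": 0,"roll": 0,"jaw": 0.5}
    - {"dx": 0.009,"dy": -0.055,"dz": -0.004,"roll": 0,"jaw": 0.5}
    - {"dx": 0.009,"dy": -0.055,"dz": -0.004,"roll": 0,"jaw": 0.5}
    - {"dx": 0.009,"dy": -0.055,"dz": -0.004,"roll": 0,"jaw": 0.5}
    - {"dx": 0.009,"dy": -0.055,"dz": -0.004,"roll": 0,"jaw": 0.5}
    - {"dx": 0.009,"dy": -0.055,"dz": -0.004,"roll": 0,"jaw": 0.5}
    - {"dx": 0.008,"dy": -0.05,"dz": -0.004,"roll": 0,"jaw": 0.5}
    - {"dx": 0.008,"dy": -0.043,"dz": -0.004,"roll": 0,"jaw": 0.5}
    - {"dx": 0,"dy": 0,"dz": 0,"roll": 0,"jaw": 0.5}
  newtons: 60

```text
t: 14.45
eef_pos: [0.6079, -0.076, 0.1946]
ee_rot: [3.141, 0.001, -0.68]
force: [0.6, 0.3, -0.5]
width: 0.0437
gripper_force: 0.0
```

```bash
cat >> h.py <<'E'
def pin(z=.064,q=(.660,-.1135)):
    for _ in range(4): grab_frame("wrist")
    s=get_state(); im,d,W,c=pts("wrist"); print(s["eef_pos"].round(4),s["ee_rot"].round(4),s["width"])
    np.savez("wp.npz",im=im,W=W); half=.03;res=.00025
    print("circ",circ(im,c,*q,z,.011,half,res,.001)[:3])
    Z=W[...,2]; k=(abs(Z-z)<.005)&(np.hypot(W[...,0]-q[0],W[...,1]-q[1])<.025); (a,r)=cv2.minEnclosingCircle((W[k][:,:2]*1000).astype(np.float32)); print("depth",k.sum(),np.round(a,1),r,np.median(Z[k]),W[k][:,:2].mean(0))
    g=cv2.cvtColor(rect(im,c,*q,z,half,res),cv2.COLOR_RGB2GRAY)
    for i in range(0,240,10): print("".join("%4d"%g[i,j] for j in range(0,240,10)))
E
python3 - <<'E'
from h import *
pin()
E
```

```text
[ 0.608  -0.0725  0.1954] [-3.1414e+00 -1.0000e-04 -6.7610e-01] 0.0439374912935646
circ [(np.float32(0.6616), np.float32(-0.1144), np.float32(0.011)), (np.float32(0.6611), np.float32(-0.1169), np.float32(0.011)), (np.float32(0.6579), np.float32(-0.1154), np.float32(0.0121))]
depth 299 [ 661.6 -114.5] 11.044455528259277 0.0631566680703594 [ 0.66164417 -0.11470845]
 138 138 137 135 130 236 236 234 233 233 232 232 230 231 234 235 237 237 238 236 234 233 234 233
 139 137 140 143 233 234 236 235 234 233 232 231 232 231 232 233 236 237 237 237 235 232 232 234
 136 139 138 221 236 234 235 235 234 233 233 233 231 231 231 234 236 235 238 237 237 234 233 234
 137 137 244 237 237 235 235 236 235 234 233 232 233 231 231 232 234 236 236 237 238 235 233 233
 138 128 239 237 237 237 234 233 236 234 234 232 232 232 232 232 233 235 236 235 238 238 235 233
 182 243 235 237 237 237 235 234 234 235 234 233 233 232 231 231 233 235 235 235 236 238 235 233
 236 236 236 236 237 237 236 235 234 236 234 234 240 172 127 230 229 232 235 236 238 238 236 235
 238 237 235 236 237 236 236 236 235 235 235 222 133 13
[... 893 characters left out ...]
2 231 229 231 231 233
 230 231 233 235 234 233 234 236 237 236 238 237 245 235 237 234 234 235 233 230 230 229 230 232
 230 231 232 233 234 233 234 237 236 237 238 236 236 236 234 235 234 234 234 232 230 229 229 231
 230 231 230 232 234 233 233 235 237 237 237 238 237 236 235 234 233 235 235 232 229 230 230 230
 233 231 231 232 234 234 233 234 235 236 236 238 237 237 236 235 234 235 235 234 231 230 230 229
 238 243 226 236 234 234 234 233 234 237 237 237 238 238 237 235 234 236 236 235 231 229 230 229
 237 237 237 238 239 236 228 232 233 236 237 237 237 238 238 235 234 235 235 235 233 231 229 230
 238 237 238 237 237 237 237 225 231 233 236 237 238 237 237 235 234 235 234 236 233 232 230 229
```

The pin is at (0.6616, -0.1144) with radius 11.0 in the wrist frame, and the camera bias is the same as at the bore. Moving over it, then down and gripping near the top.

Call:
servo_tool:
  moves:
    - {"dx": 0.0268,"dy": -0.021,"dz": 0,"roll": 0,"jaw": 0.5}
    - {"dx": 0.0268,"dy": -0.0209,"dz": 0,"roll": 0,"jaw": 0.5}
    - {"dx": 0,"dy": 0,"dz": -0.03,"roll": 0,"jaw": 0.5}
    - {"dx": 0,"dy": 0,"dz": -0.04,"roll": 0,"jaw": 0.5}
    - {"dx": 0,"dy": 0,"dz": -0.04,"roll": 0,"jaw": 0.5}
    - {"dx": 0,"dy": 0,"dz": -0.03,"roll": 0,"jaw": 0.5}
    - {"dx": 0,"dy": 0,"dz": -0.015,"roll": 0,"jaw": 0.5}
    - {"dx": 0,"dy": 0,"dz": 0,"roll": 0,"jaw": 0.5}
    - {"dx": 0,"dy": 0,"dz": 0,"roll": 0,"jaw": 0.5}
    - {"dx": 0,"dy": 0,"dz": 0,"roll": 0,"jaw": 0.1}
  newtons: 20

```text
t: 15.95
eef_pos: [0.6625, -0.115, 0.0418]
ee_rot: [-3.14, -0.002, -0.676]
force: [0.1, -0.4, -0.7]
width: 0.0382
gripper_force: 0.0
```

Call:
servo_tool:
  moves:
    - {"dx": 0,"dy": 0,"dz": 0,"roll": 0,"jaw": 0.1}
    - {"dx": 0,"dy": 0,"dz": 0,"roll": 0,"jaw": 0.1}
    - {"dx": 0,"dy": 0,"dz": 0,"roll": 0,"jaw": 0.1}
    - {"dx": 0,"dy": 0,"dz": 0,"roll": 0,"jaw": 0.1}
    - {"dx": 0,"dy": 0,"dz": 0,"roll": 0,"jaw": 0.1}
    - {"dx": 0,"dy": 0,"dz": 0,"roll": 0,"jaw": 0.1}
    - {"dx": 0,"dy": 0,"dz": 0,"roll": 0,"jaw": 0.1}
    - {"dx": 0,"dy": 0,"dz": 0,"roll": 0,"jaw": 0.1}
    - {"dx": 0,"dy": 0,"dz": 0,"roll": 0,"jaw": 0.1}
    - {"dx": 0,"dy": 0,"dz": 0,"roll": 0,"jaw": 0.1}
  newtons: 20

```text
t: 17.2
eef_pos: [0.662, -0.1152, 0.0408]
ee_rot: [-3.141, -0.001, -0.677]
force: [-0.4, 0.4, 5.0]
width: 0.0213
gripper_force: 20.0
```

Call:
servo_tool:
  moves:
    - {"dx": 0,"dy": 0,"dz": 0.04,"roll": 0,"jaw": 0.1}
    - {"dx": 0,"dy": 0,"dz": 0.05,"roll": 0,"jaw": 0.1}
    - {"dx": -0.005,"dy": 0.03,"dz": 0.045,"roll": 0,"jaw": 0.1}
    - {"dx": -0.009,"dy": 0.05,"dz": 0,"roll": 0,"jaw": 0.1}
    - {"dx": -0.009,"dy": 0.055,"dz": 0,"roll": 0,"jaw": 0.1}
    - {"dx": -0.009,"dy": 0.055,"dz": 0,"roll": 0,"jaw": 0.1}
    - {"dx": -0.009,"dy": 0.055,"dz": 0,"roll": 0,"jaw": 0.1}
    - {"dx": -0.009,"dy": 0.055,"dz": 0,"roll": 0,"jaw": 0.1}
    - {"dx": -0.009,"dy": 0.05,"dz": 0,"roll": 0,"jaw": 0.1}
    - {"dx": -0.009,"dy": 0.045,"dz": 0,"roll": 0,"jaw": 0.1}
  newtons: 20

```text
t: 18.45
eef_pos: [0.5925, 0.2816, 0.1744]
ee_rot: [3.14, 0.001, -0.676]
force: [1.0, 0.4, -1.2]
width: 0.0215
gripper_force: 20.0
```

Call:
servo_tool:
  moves:
    - {"dx": -0.006,"dy": 0.035,"dz": 0,"roll": 0,"jaw": 0.1}
    - {"dx": -0.004,"dy": 0.0286,"dz": 0,"roll": 0,"jaw": 0.1}
    - {"dx": 0,"dy": 0,"dz": 0,"roll": 0,"jaw": 0.1}
    - {"dx": 0,"dy": 0,"dz": 0,"roll": 0,"jaw": 0.1}
    - {"dx": 0,"dy": 0,"dz": 0,"roll": 0,"jaw": 0.1}
    - {"dx": 0,"dy": 0,"dz": 0,"roll": 0,"jaw": 0.1}
    - {"dx": 0,"dy": 0,"dz": 0,"roll": 0,"jaw": 0.1}
    - {"dx": 0,"dy": 0,"dz": 0,"roll": 0,"jaw": 0.1}
    - {"dx": 0,"dy": 0,"dz": 0,"roll": 0,"jaw": 0.1}
    - {"dx": 0,"dy": 0,"dz": 0,"roll": 0,"jaw": 0.1}
  newtons: 20

```text
t: 19.7
eef_pos: [0.5836, 0.3435, 0.1752]
ee_rot: [3.141, 0.0, -0.677]
force: [0.5, -0.3, -1.7]
width: 0.0213
gripper_force: 20.0
```

Run:
```python
from h import *
s=get_state(); e=s["eef_pos"]; print(e.round(4),s["ee_rot"].round(4),s["force"].round(2))
im,d,W,c=pts("wrist"); Z=W[...,2]
# pin top if visible between the fingers
a=(W[...,:2]-e[:2])@U; b=(W[...,:2]-e[:2])@N
k=(abs(a)<.02)&(abs(b)<.02)&(Z>e[2])&(Z<e[2]+.04); print("pin top",k.sum(), [np.round(f(v[k]),4) for v in(a,b,Z) for f in(np.min,np.max)] if k.any() else "")
im,d,W,c=pts("side"); Z=W[...,2]; k=(np.hypot(W[...,0]-e[0],W[...,1]-e[1])<.025)&(Z>.105)&(Z<e[2]-.005); P=W[k]; print("side",k.sum(),P.min(0).round(4) if k.any() else "",P.max(0).round(4) if k.any() else "")
g=P[:,2]
for lo in np.arange(.12,.18,.01):
    q=P[(g>=lo)&(g<lo+.01)]; 
    if len(q): print(lo.round(2),len(q),q.mean(0).round(4))
```

```text
[0.5836 0.3435 0.1752] [ 3.1415  0.     -0.6766] [ 0.5  -0.31 -1.68]
pin top 2294 [np.float64(-0.0097), np.float64(0.0118), np.float64(-0.02), np.float64(0.02), np.float64(0.1752), np.float64(0.2152)]
side 75 [0.5612 0.3307 0.105 ] [0.5937 0.362  0.1701]
0.13 4 [0.5857 0.336  0.138 ]
0.14 21 [0.5837 0.3358 0.1449]
0.15 23 [0.5849 0.337  0.1546]
0.16 21 [0.585  0.3356 0.1646]
0.17 1 [0.5879 0.3385 0.1701]
```

Call:
servo_tool:
  moves:
    - {"dx": 0.0002,"dy": 0,"dz": -0.02,"roll": 0,"jaw": 0.1}
    - {"dx": 0,"dy": 0,"dz": -0.016,"roll": 0,"jaw": 0.1}
    - {"dx": 0,"dy": 0,"dz": -0.003,"roll": 0,"jaw": 0.1}
    - {"dx": 0,"dy": 0,"dz": -0.002,"roll": 0,"jaw": 0.1}
    - {"dx": 0,"dy": 0,"dz": -0.002,"roll": 0,"jaw": 0.1}
    - {"dx": 0,"dy": 0,"dz": -0.002,"roll": 0,"jaw": 0.1}
    - {"dx": 0,"dy": 0,"dz": -0.002,"roll": 0,"jaw": 0.1}
    - {"dx": 0,"dy": 0,"dz": 0,"roll": 0,"jaw": 0.1}
    - {"dx": 0,"dy": 0,"dz": 0,"roll": 0,"jaw": 0.1}
    - {"dx": 0,"dy": 0,"dz": 0,"roll": 0,"jaw": 0.1}
  newtons: 20

```text
t: 21.05
eef_pos: [0.5839, 0.3435, 0.1284]
ee_rot: [-3.141, -0.0, -0.677]
force: [-1.1, 0.2, -0.0]
width: 0.0214
gripper_force: 20.0
```

Call:
servo_tool:
  moves:
    - {"dx": 0,"dy": 0,"dz": -0.002,"roll": 0,"jaw": 0.1}
    - {"dx": 0,"dy": 0,"dz": -0.002,"roll": 0,"jaw": 0.1}
    - {"dx": 0,"dy": 0,"dz": -0.002,"roll": 0,"jaw": 0.1}
    - {"dx": 0,"dy": 0,"dz": -0.002,"roll": 0,"jaw": 0.1}
    - {"dx": 0,"dy": 0,"dz": -0.002,"roll": 0,"jaw": 0.1}
    - {"dx": 0,"dy": 0,"dz": -0.001,"roll": 0,"jaw": 0.1}
    - {"dx": 0,"dy": 0,"dz": 0,"roll": 0,"jaw": 0.1}
    - {"dx": 0,"dy": 0,"dz": 0,"roll": 0,"jaw": 0.1}
    - {"dx": 0,"dy": 0,"dz": 0,"roll": 0,"jaw": 0.1}
    - {"dx": 0,"dy": 0,"dz": 0,"roll": 0,"jaw": 0.1}
  newtons: 20

```text
t: 22.3
eef_pos: [0.5838, 0.3435, 0.1173]
ee_rot: [-3.142, 0.0, -0.677]
force: [-0.6, -0.3, -0.9]
width: 0.0213
gripper_force: 20.0
```

Foot at about 76 mm in the upper boss with almost no force. Continuing into the rod eye.

Call:
servo_tool:
  moves:
    - {"dx": 0,"dy": 0,"dz": -0.002,"roll": 0,"jaw": 0.1}
    - {"dx": 0,"dy": 0,"dz": -0.002,"roll": 0,"jaw": 0.1}
    - {"dx": 0,"dy": 0,"dz": -0.002,"roll": 0,"jaw": 0.1}
    - {"dx": 0,"dy": 0,"dz": -0.002,"roll": 0,"jaw": 0.1}
    - {"dx": 0,"dy": 0,"dz": -0.002,"roll": 0,"jaw": 0.1}
    - {"dx": 0,"dy": 0,"dz": -0.002,"roll": 0,"jaw": 0.1}
    - {"dx": 0,"dy": 0,"dz": -0.002,"roll": 0,"jaw": 0.1}
    - {"dx": 0,"dy": 0,"dz": 0,"roll": 0,"jaw": 0.1}
    - {"dx": 0,"dy": 0,"dz": 0,"roll": 0,"jaw": 0.1}
    - {"dx": 0,"dy": 0,"dz": 0,"roll": 0,"jaw": 0.1}
  newtons: 20

```text
t: 23.55
eef_pos: [0.5838, 0.3435, 0.1031]
ee_rot: [3.141, 0.0, -0.677]
force: [-1.3, -0.4, -1.9]
width: 0.0214
gripper_force: 20.0
```

Call:
servo_tool:
  moves:
    - {"dx": 0,"dy": 0,"dz": -0.002,"roll": 0,"jaw": 0.1}
    - {"dx": 0,"dy": 0,"dz": -0.002,"roll": 0,"jaw": 0.1}
    - {"dx": 0,"dy": 0,"dz": -0.002,"roll": 0,"jaw": 0.1}
    - {"dx": 0,"dy": 0,"dz": -0.001,"roll": 0,"jaw": 0.1}
    - {"dx": 0,"dy": 0,"dz": 0,"roll": 0,"jaw": 0.1}
    - {"dx": 0,"dy": 0,"dz": 0,"roll": 0,"jaw": 0.4}
    - {"dx": 0,"dy": 0,"dz": 0,"roll": 0,"jaw": 0.4}
    - {"dx": 0,"dy": 0,"dz": 0,"roll": 0,"jaw": 0.4}
    - {"dx": 0,"dy": 0,"dz": 0,"roll": 0,"jaw": 0.4}
    - {"dx": 0,"dy": 0,"dz": 0,"roll": 0,"jaw": 0.4}
  newtons: 20

```text
t: 24.8
eef_pos: [0.5839, 0.3435, 0.0963]
ee_rot: [-3.141, -0.0, -0.677]
force: [0.2, -0.3, 0.3]
width: 0.0349
gripper_force: 0.0
```

Call:
servo_tool:
  moves:
    - {"dx": 0,"dy": 0,"dz": 0.02,"roll": 0,"jaw": 0.4}
    - {"dx": -0.01,"dy": 0.008,"dz": 0.04,"roll": 0,"jaw": 0.2}
    - {"dx": -0.0268,"dy": 0.021,"dz": 0.04,"roll": 0,"jaw": 0}
    - {"dx": -0.018,"dy": 0.012,"dz": 0.028,"roll": 0,"jaw": 0}
    - {"dx": 0,"dy": 0,"dz": 0,"roll": 0,"jaw": 0}
    - {"dx": 0,"dy": 0,"dz": 0,"roll": 0,"jaw": 0}
    - {"dx": 0,"dy": 0,"dz": 0,"roll": 0,"jaw": 0}
    - {"dx": 0,"dy": 0,"dz": 0,"roll": 0,"jaw": 0}
    - {"dx": 0,"dy": 0,"dz": 0,"roll": 0,"jaw": 0}
    - {"dx": 0,"dy": 0,"dz": 0,"roll": 0,"jaw": 0}
  newtons: 20

```text
t: 26.05
eef_pos: [0.5291, 0.3844, 0.224]
ee_rot: [3.141, 0.0, -0.677]
force: [-0.1, -0.2, -0.2]
width: 0.0006
gripper_force: 0.0
```

Run:
```python
from h import *
s=get_state(); e=s["eef_pos"]; print(s["t"],e.round(4),s["ee_rot"].round(4))
im,d,W,c=pts("wrist"); Z=W[...,2]; C=np.array([.5833,.3439]); R=np.hypot(W[...,0]-C[0],W[...,1]-C[1])
for lo,hi in((0,.006),(.006,.0085),(.0085,.011),(.011,.013),(.014,.02)):
    k=(R>=lo)&(R<hi)&(Z>0); print(lo,k.sum(),np.percentile(Z[k],[5,50,95]).round(4))
k=(R<.013)&(Z>.0945)&(Z<.15); 
if k.sum()>5: print("above",k.sum(),W[k].mean(0).round(4),cv2.minEnclosingCircle((W[k][:,:2]*1000).astype(np.float32)))
```

```text
26.05 [0.5291 0.3844 0.224 ] [ 3.1412  0.     -0.6769]
0 111 [0.027  0.0285 0.0916]
0.006 145 [0.0322 0.0918 0.0933]
0.0085 153 [0.088  0.0903 0.0922]
0.011 194 [0.0705 0.0897 0.0922]
0.014 724 [0.0908 0.092  0.0932]
```

The pin dropped home: its top annulus reads 0.0918 and the boss top 0.092, with the pad at 0.028 visible through the tube. I'll check that the rod is level, then hand in.

Run:
```python
from h import *
im,d,W,c=pts("wrist"); Z=W[...,2]; C=np.array([.5833,.3439]); a=(W[...,:2]-C)@U; b=(W[...,:2]-C)@N
k=(np.hypot(a,b)<.0105)&(abs(Z-.091)<.003); print("pin",W[k].mean(0).round(4),cv2.minEnclosingCircle((W[k][:,:2]*1000).astype(np.float32)))
for n in("wrist","top"):
    if n=="top": im,d,W,c=pts(n); Z=W[...,2]; a=(W[...,:2]-B)@U; b=(W[...,:2]-B)@N
    for lo in(.025,.06,.08,.1,.114,.178):
        k=(a>lo)&(a<lo+.01)&(abs(b)<.009)&(Z>.05)&(Z<.1)
        if k.sum()>5: print(n,lo,k.sum(),np.median(Z[k]).round(4))
    k=(a>.11)&(a<.19)&(Z>.062)&(Z<.085)&(abs(b)<.05)
    if k.sum()>50: P=W[k]; A=np.c_[a[k],b[k],np.ones(k.sum())]; print(n,"plane",np.linalg.lstsq(A,P[:,2],rcond=None)[0].round(3),np.median(P[:,2]))
print(job_done())
```

```text
pin [0.5836 0.3439 0.0912] ((583.3150024414062, 343.8955993652344), 10.478960037231445)
wrist 0.025 194 0.0625
wrist 0.06 197 0.0626
wrist 0.08 209 0.0627
wrist 0.1 210 0.0624
wrist 0.114 121 0.0708
wrist plane [ 0.302 -0.     0.033] 0.06816908605018296
top 0.025 22 0.0622
top 0.06 22 0.0614
top 0.08 23 0.0611
top 0.1 26 0.0618
top 0.114 24 0.0685
top 0.178 15 0.0696
top plane [ 0.022 -0.001  0.065] 0.06851232949238387
the job is handed in; nothing more can be done
None
```

The rod is fitted and the slim pin is home and flush with the upper boss (top measured at about 92 mm, rod level); I handed the job in at about 26 s, and no verdict came back.

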